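# Close and lock the service hatch of the microtome control unit

### The arm

A 6-joint arm with a two-finger parallel gripper is mounted at the origin on the work surface. World frame = base frame: x ahead of the robot, y to its left, z up, the work surface at z = 0. Lengths are in m, angles in degrees, forces in N, time in s.
With the tool pointing down it reaches from about 0.325 to 0.85 m from the base axis. Payload 15.5 kg.
Tool frame: the origin (TCP) lies at the very end of the fingers, on their centre line; the grasp point (between the pads) lies arm.grip_depth behind it (arm.grip_depth is the distance from the TCP to the grasp point, in m); z points along the fingers, y is the direction in which the jaws open and shut (so a half turn about z gives the same grasp; the last joint's range is limited). The gripper opens to 91 mm and grips with 3 to 60 N. Pads are 32 mm wide; open, the fingers measure 118 mm over their backs; the gripper's body (76 mm by 178 mm) begins 60 mm behind the grasp point.
Start: joints at [-80.415, 28.281, 77.091, -0, 74.628, -5.472], TCP at [0.162, -0.604, 0.214] pointing down, gripper open.
Joint ranges: [-166.48, 166.48], [-47.26, 123.95], [12.59, 153.08], [-70.14, 250.14], [6.76, 159.57], [-176.63, 176.63]. Speed limits (degrees/s): [108.29, 108.29, 147.25, 172.46, 172.46, 172.46].

### API

Orientations are given as a 3x3 rotation matrix whose columns are the frame's x, y, z axes.
In Python, from rig import arm gives the robot as it stands. Calls block until the motion is done:
- arm.move_to(position, orientation): joint-space move of the TCP to a pose.
- arm.move_l(position, orientation=None, feed=0.15): straight line of the TCP; orientation=None keeps the orientation; feed is the mean speed in m/s.
- arm.move_joints(angles): joint-space move.
- arm.grip(opening): finger opening in m; the grip force is fixed at half the most; returns when the fingers have stopped.
- arm.sleep(seconds).
- arm.solve_ik(position, orientation): joint angles nearest the present ones, or None.
- arm.snapshot(name): name is "scene" or "top" or "wrist"; returns the picture (480x640x3 uint8, red, green, blue); there is no depth.
- arm.get_calibration(name): a dict with "intrinsics" (3x3 intrinsics, pixels), "cam_to_world" (4x4, takes a point from camera to world coordinates). Camera axes: x right, y down, z forward; pixel columns grow to the right and rows downward; lengths in m; the calibration is good to about 2 mm. The wrist camera is an equidistant fisheye: a pixel r from the principal point sees the ray r / f radians off the axis. A picture is of the moment at which its call begins: read the wrist's pose just before it. get_calibration takes no time and is no camera call; for the wrist camera it gives the pose at the moment of the call.
A pose or a line that the arm cannot do raises arm.Unreachable and nothing moves.
- arm.sign_off(): hands the job in, once; it reports no verdict.
Readings, each from a call of its own:
- arm.current_t(): time.
- arm.current_joint_positions(): joint angles.
- arm.current_dq(): joint speeds.
- arm.current_tau(): joint torques, N m.
- arm.current_ee_pos(): TCP position.
- arm.current_tool_rot(): TCP orientation.
- arm.current_force(): force on the tool from outside, world axes, zero at the start.
- arm.current_torque(): the same for the moment, N m.
- arm.current_width(): finger opening in m.
Only numpy, scipy, OpenCV 4.12 (cv2) and the standard library are available. Lean on these libraries where they do the work, as an engineer would, in place of code of your own. Each camera call takes 0.05 s, during which the arm holds its last target.

### The job

Push the sliding hatch on top of the control unit fully shut, then set your fingertips in the finger slot of its round fastener and turn it a quarter turn clockwise, all the way to its stop, so that the hatch is locked. Work with the fingertips only: pick nothing up, and leave the vial, the grid box and the screwdriver where they are.

Things in the scene. Friction and masses are not known exactly. Their poses are not given: they have to be found in the camera images.
- unit: Fixed cream metal control unit with blue base, 240 (its x) x 290 (its y) mm; flat top (deck) 90 mm above the bench. Origin: centre of its underside, on the bench; only its yaw varies; front = its -x face. A grey hatch plate, 130 (x) x 170 (y) x 6 mm, lies on the deck between two 8 mm high guide rails and slides along the unit's y: towards -y to shut, +y to open, with about 6 N.
- hatch (a joint): How far the hatch is open, in m: 0 = fully shut (hard stop), up to 0.09. It stays where it is left. It uncovers an opening at the unit's -y end. It carries the blue lip, the black collar and the round fastener.
- lip (a point): Top edge, middle, of the outer (+y) face of the hatch's blue lip: an upright flange at the hatch's +y end, 90 mm wide, 6 mm thick, 24 mm high above the plate; this point is 120 mm above the bench, 83 mm to the unit's +y of the fastener's axis. A push on this face towards the unit's -y shuts the hatch.
- slot (a point): Centre of the slot's floor, on the fastener's vertical axis, 99 mm above the bench. The fastener is a bright round metal head, 84 mm in diameter, in the middle of the hatch, cut right across by one straight slot 30 mm wide, 16 mm deep. The slot's length runs along this point's y, its width along x. Moves with the hatch and turns with the head: its yaw = the unit's yaw minus lock.
- collar (a point): On the fastener's axis, at rim height (114 mm above the bench) of the black collar fixed to the hatch round the head: inside diameter 87, outside 100 mm, rim 1 mm below the head's top. So the head can be turned only from within the slot. It closes the slot's ends: a fingertip in the slot can push it, and the hatch with it. Axes parallel to the unit's.
- shut_axis (a point): Fixed point of the unit where the centre of the slot's floor lies when the hatch is fully shut (x -20, y -35, z 99 mm in the unit's frame).
- lock (a joint): Turn of the fastener, in rad: 0 = unlocked, slot along the unit's y (the sliding direction); grows clockwise seen from above to 1.57 = locked, slot along the unit's x; hard stops at both. Starts within 0.2 of 0, takes about 0.08 N m, stays where left. Beyond about 1 rad it turns only with the hatch shut to within about 3 mm; once locked, the hatch cannot slide.
- vial: Small loose amber jar with white cap, 28 mm in diameter, 50 mm high, standing on the deck beside the hatch on the unit's +x side. Origin: centre of its underside. To be left alone.
- gridbox: Loose pale plastic box, 55 x 75 x 16 mm, lying on the bench off the unit's -y end. Origin: centre of its underside. To be left alone.
- driver: Loose screwdriver, lying on the bench off the unit's +y end, length along its x. To be left alone.

How it is judged:
By the outcome, as a careful person would: the job done as asked, in the order asked, and still so for the second after the job is handed in, with the robot touching nothing.
It also fails if it takes over 42 s, if anything falls off the work surface, if the arm or the gripper's body presses on something with over 40 N, if the wrist force passes 120 N, or if a joint passes its speed limit or range.

## Working session

There is one attempt and no reset: what is moved stays moved. The work goes in short steps, each a Python script; the robot and the scene stay as the last script left them, time stands still between calls to the robot, and variables do not carry over. Pictures are saved under pics/ and viewed, and the job is handed in when it is done.

```bash
mkdir -p pics; ls; python3 - <<'E'
from rig import arm
import cv2
for n in ["scene","top","wrist"]:
    c=arm.get_calibration(n); im=arm.snapshot(n)
    cv2.imwrite(f"pics/{n}0.png",im[:,:,::-1])
    print(n,c["intrinsics"].round(1).tolist(),c["cam_to_world"].round(4).tolist())
print(arm.current_t(),arm.grip_depth,arm.current_tool_rot().round(3).tolist(),arm.current_width())
E
```

```text
pics
scene [[442.7, 0.0, 322.6], [0.0, 442.7, 230.8], [0.0, 0.0, 1.0]] [[0.1137, 0.8221, -0.5579, 0.9977], [0.9934, -0.1039, 0.0494, 0.0365], [-0.0173, -0.5598, -0.8284, 0.7108], [0.0, 0.0, 0.0, 1.0]]
top [[467.4, 0.0, 315.4], [0.0, 467.4, 250.6], [0.0, 0.0, 1.0]] [[-0.029, -0.9968, 0.0744, 0.5029], [-0.9996, 0.0293, 0.0037, 0.045], [-0.0059, -0.0742, -0.9972, 1.0863], [0.0, 0.0, 0.0, 1.0]]
wrist [[371.6, 0.0, 318.7], [0.0, 371.6, 233.8], [0.0, 0.0, 1.0]] [[0.2599, -0.9308, -0.2571, 0.2348], [-0.9656, -0.2506, -0.0689, -0.5849], [-0.0003, 0.2662, -0.9639, 0.3841], [0.0, 0.0, 0.0, 1.0]]
0.15 0.0188 [[0.966, 0.26, -0.0], [0.26, -0.966, 0.001], [0.0, -0.001, -1.0]] 0.09142157160881725
```

View pics/top0.png

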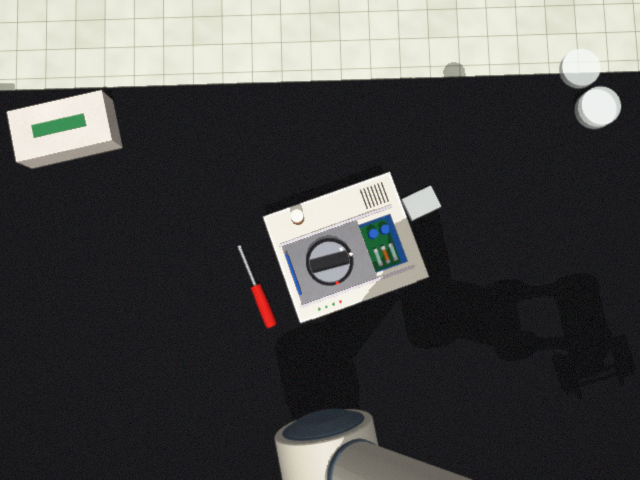

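View pics/scene0.png

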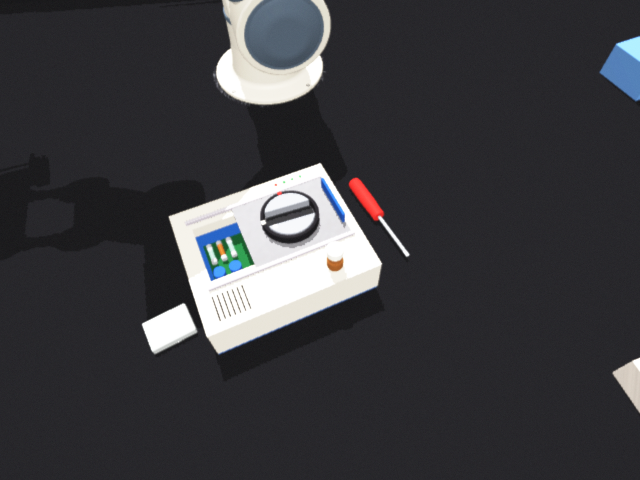

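The top view shows the unit with deck corners at about (264,216), (390,172), (428,277) and (301,322). The fastener is near (330,261), the vial at (297,215) and the driver off to the left (+y). I'll enlarge both views.

```bash
python3 - <<'E'
import cv2
t=cv2.imread("pics/top0.png"); s=cv2.imread("pics/scene0.png")
cv2.imwrite("pics/top0c.png",cv2.resize(t[165:330,255:445],None,fx=4,fy=4,interpolation=cv2.INTER_CUBIC)[:600])
cv2.imwrite("pics/top0c.png",cv2.resize(t[165:330,245:445],None,fx=3.6,fy=3.6,interpolation=cv2.INTER_CUBIC))
cv2.imwrite("pics/scene0c.png",cv2.resize(s[160:350,165:390],None,fx=3.1,fy=3.1,interpolation=cv2.INTER_CUBIC))
E
```

```text
(no output)
```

View pics/top0c.png

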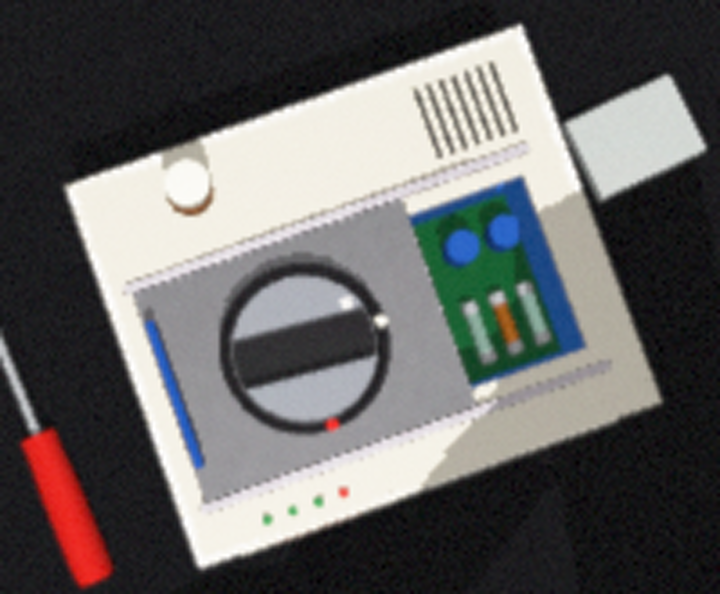

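View pics/scene0c.png

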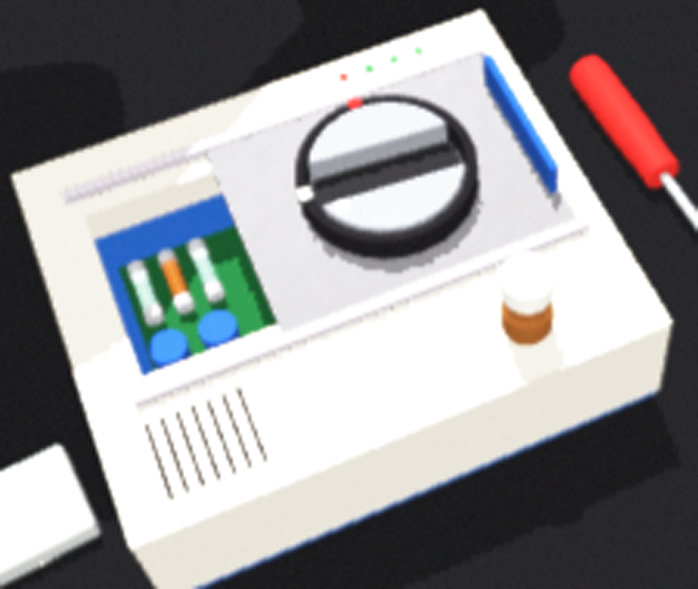

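```bash
cat > h.py <<'E'
import numpy as np, cv2
from rig import arm
def P(n):
    c=arm.get_calibration(n); M=np.linalg.inv(c["cam_to_world"]); return c["intrinsics"]@M[:3]
def ray(n,uv):
    c=arm.get_calibration(n); d=c["cam_to_world"][:3,:3]@np.linalg.inv(c["intrinsics"])@np.array([*uv,1.]); return c["cam_to_world"][:3,3],d
def at(n,uv,z):
    o,d=ray(n,uv); return o+d*(z-o[2])/d[2]
def tri(a,b):
    X=cv2.triangulatePoints(P("top"),P("scene"),np.array(a,float).reshape(2,1),np.array(b,float).reshape(2,1))[:,0]; return X[:3]/X[3]
T=lambda u,v:(u/3.6+245-.36,v/3.6+165-.36)
S=lambda u,v:(u/3.1+165-.34,v/3.1+160-.34)
E
python3 - <<'E'
from h import *
C={"++":(T(66,186),S(671,322)),"+-":(T(521,26),S(131,549)),"--":(T(661,402),S(12,176)),"-+":(T(202,570),S(483,10)),
"collar":(T(305,347),S(387,176)),"lip-":(T(199,467),S(487,57)),"lip+":(T(149,323),S(556,188)),"red":(T(332,425),S(355,103)),"slot+":(T(240,364),S(457,150)),"vialtop":(T(188,182),S(529,291))}
for k,(a,b) in C.items(): print(k,tri(a,b).round(4), at("top",a,.09).round(4),at("scene",b,.09).round(4))
# joint fit of unit from deck corners + both views
from scipy.optimize import least_squares
loc={"++":(.12,.145),"+-":(.12,-.145),"--":(-.12,-.145),"-+":(-.12,.145)}
def f(p,v=None):
    r=[];c,s=np.cos(p[2]),np.sin(p[2])
    for k,(x,y) in loc.items():
        X=np.array([p[0]+c*x-s*y,p[1]+s*x+c*y,.09,1])
        for n,uv in zip(("top","scene"),C[k]):
            if v and n!=v: continue
            q=P(n)@X; r+=list(q[:2]/q[2]-uv)
    return r
for v in (None,"top","scene"):
    s=least_squares(lambda p:f(p,v),[.5,0,.3]); print(v,s.x[:2].round(4),np.degrees(s.x[2]).round(2),np.round(s.fun,1))
E
```

```text
++ [0.6545 0.1595 0.0899] [0.6545 0.1593 0.09  ] [0.6546 0.1597 0.09  ]
+- [ 0.7437 -0.1163  0.0881] [ 0.7432 -0.116   0.09  ] [ 0.7445 -0.1158  0.09  ]
-- [ 0.5155 -0.1897  0.0893] [ 0.5154 -0.1894  0.09  ] [ 0.516  -0.1896  0.09  ]
-+ [0.4249 0.0856 0.0895] [0.4249 0.0842 0.09  ] [0.4254 0.0871 0.09  ]
collar [0.5533 0.0202 0.1046] [0.5541 0.0196 0.09  ] [0.5427 0.02   0.09  ]
lip- [0.4856 0.0833 0.1161] [0.4851 0.0843 0.09  ] [0.4631 0.0853 0.09  ]
lip+ [0.5703 0.1111 0.1009] [0.571  0.1117 0.09  ] [0.5627 0.1125 0.09  ]
red [0.5074 0.0063 0.1136] [0.5075 0.0052 0.09  ] [0.488  0.0053 0.09  ]
slot+ [0.5443 0.059  0.1097] [0.5451 0.0584 0.09  ] [0.5295 0.0607 0.09  ]
vialtop [0.6491 0.0853 0.1272] [0.6547 0.0864 0.09  ] [0.6269 0.089  0.09  ]
None [ 0.5849 -0.015 ] 17.98 [-0.3  0.1  0.1 -0.2 -0.1 -0.3 -0.1 -0.4  0.3 -0.1 -0.2 -0.2 -0.8 -0.5
 -0.7  0.3]
top [ 0.5845 -0.0155] 18.05 [-0.1  0.4  0.1 -0.1  0.5  0.  -0.5 -0.3]
scene [ 0.5852 -0.0148] 17.93 [ 0.3  0.1  0.  -0.3 -0.  -0.1 -0.4  0.5]
```

The unit is at (0.585, -0.015) with yaw 18°, and the hatch is about 78 mm open. I'll close the fingers and move above the spot outside the lip.

```bash
cat >> h.py <<'E'
U=np.array([.585,-.015,0]); YAW=np.radians(18)
def W(x,y,z):
    c,s=np.cos(YAW),np.sin(YAW); return U+[c*x-s*y,s*x+c*y,z]
def toU(p):
    c,s=np.cos(YAW),np.sin(YAW); d=np.array(p)-U; return np.array([c*d[0]+s*d[1],-s*d[0]+c*d[1],d[2]])
def O(lock=0.,):
    a=YAW+np.pi/2-lock  # tool x along slot +y
    x=np.array([np.cos(a),np.sin(a),0]); z=np.array([0,0,-1.]); return np.column_stack([x,np.cross(z,x),z])
def st(): print("t",round(arm.current_t(),2),"U",toU(arm.current_ee_pos()).round(4),"F",np.round(arm.current_force(),1),"M",np.round(arm.current_torque(),2),"w",round(arm.current_width(),4),"j",np.round(arm.current_joint_positions(),1))
def snap(n,f):
    cv2.imwrite(f,arm.snapshot(n)[:,:,::-1])
E
python3 - <<'E'
from h import *
print(arm.solve_ik(W(-.02,.165,.2),O()),arm.solve_ik(W(-.02,-.035,.102),O(np.pi/2+.1)))
arm.grip(0.0); st()
arm.move_to(W(-.02,.165,.2),O()); st()
snap("wrist","pics/w1.png")
E
```

```text
[ 8.34114322e+00  2.17433997e+01  9.11733337e+01 -2.54444375e-14
  6.70832666e+01 -9.65885678e+00] [-1.12990852e+01  3.21063200e+01  9.07224063e+01 -2.54444375e-14
  5.71712737e+01  6.64304927e+01]
t 1.52 U [-0.5838 -0.4291  0.2139] F [-0.1  0.1  0.2] M [-0.04 -0.04 -0.02] w 0.0003 j [-80.4  28.3  77.1   0.   74.6  -5.5]
t 4.4 U [-0.0199  0.1644  0.2   ] F [ 0.2 -1.2  0.3] M [-0.05 -0.1   0.02] w 0.0005 j [ 8.3 21.7 91.2 -0.  67.1 -9.7]
```

View pics/w1.png

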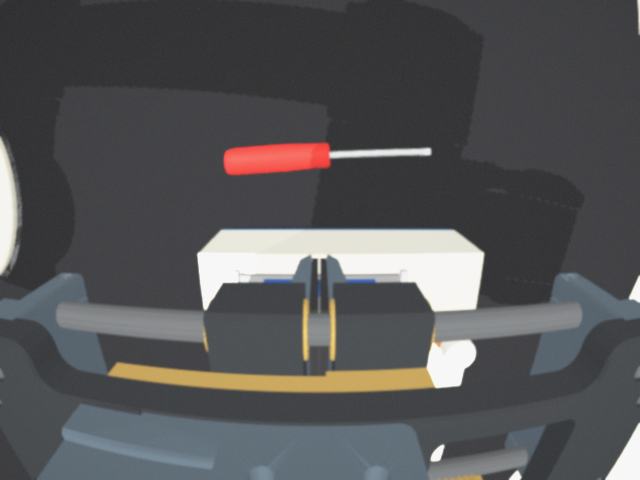

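The view shows the closed fingers above the lip, with the vial at right near (458,352), clear of the path. Next I descend and push.

```bash
python3 - <<'E'
from h import *
arm.move_l(W(-.02,.162,.105),O(),feed=.12); st()
arm.move_l(W(-.02,.074,.105),feed=.08); st()
F0=None
for y in np.arange(.071,.050,-.002):
    arm.move_l(W(-.02,y,.105),feed=.03)
    f=toU(np.array(arm.current_force())+U)[1]; print(round(y,3),toU(arm.current_ee_pos())[1].round(4),f.round(1))
    if f>22: break
st()
snap("top","pics/t2.png");snap("wrist","pics/w2.png")
E
```

```text
t 5.39 U [-0.0196  0.1619  0.1056] F [0.5 0.7 0.9] M [-0.06 -0.14  0.02] w 0.0005 j [  8.   28.8  97.2   0.   54.  -10. ]
t 6.64 U [-0.0201  0.0733  0.105 ] F [ 0.2 -0.4 -0.1] M [ 0.02 -0.14 -0.03] w 0.0008 j [ -1.2  29.7  95.4  -0.   54.9 -19.1]
0.071 0.0707 -0.0
0.069 0.069 3.3
0.067 0.0671 4.3
0.065 0.0658 10.8
0.063 0.0656 26.4
t 7.89 U [-0.0201  0.0656  0.105 ] F [-5.5 25.9  6.1] M [4.79 0.68 0.02] w 0.0005 j [ -2.1  29.8  95.1   0.2  55.2 -20.2]
```

```bash
python3 - <<'E'
import cv2
t=cv2.imread("pics/t2.png")
cv2.imwrite("pics/t2c.png",cv2.resize(t[165:330,245:445],None,fx=3.6,fy=3.6,interpolation=cv2.INTER_CUBIC))
E
```

```text
(no output)
```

View pics/t2c.png

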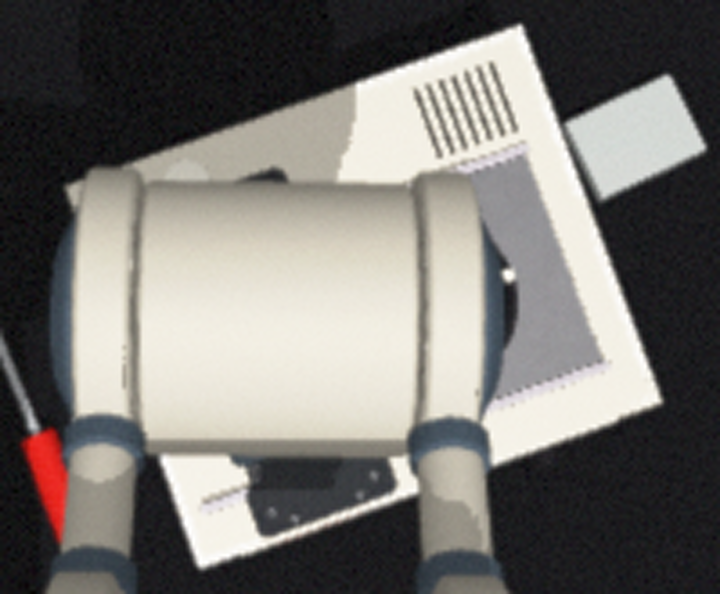

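View pics/w2.png

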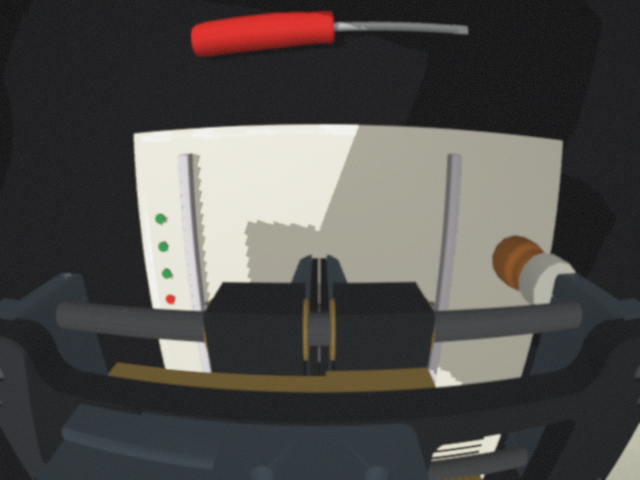

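The top view shows the hatch covering the whole opening, with its -y edge at the rail ends. The force rose against a hard stop. I'll back off and look at the slot with the wrist camera from two places.

```bash
cat >> h.py <<'E'
def wray(cal,uv):
    K=cal["intrinsics"]; d=(np.array(uv)-K[:2,2])/K[0,0]; r=np.hypot(*d)
    v=np.array([*(d/r*np.sin(r)),np.cos(r)]); return cal["cam_to_world"][:3,3],cal["cam_to_world"][:3,:3]@v
def wproj(cal,X):
    M=np.linalg.inv(cal["cam_to_world"]); p=M[:3,:3]@X+M[:3,3]; a=np.arctan2(np.hypot(p[0],p[1]),p[2]); 
    return cal["intrinsics"][:2,2]+cal["intrinsics"][0,0]*a*p[:2]/np.hypot(p[0],p[1])
E
python3 - <<'E'
from h import *
import pickle
arm.move_l(W(-.02,.070,.105),feed=.05)
arm.move_l(W(-.02,.075,.17),feed=.15); st()
cs=[]
for i,(x,y,z) in enumerate([(-.02,-.17,.20),(-.02,-.11,.26)]):
    arm.move_l(W(x,y,z),O(),feed=.25); arm.sleep(.1)
    cs.append(arm.get_calibration("wrist")); snap("wrist",f"pics/w3{i}.png")
    if i==0: snap("top","pics/t3.png")
pickle.dump(cs,open("w3.pkl","wb")); st()
E
```

```text
t 8.87 U [-0.0203  0.0748  0.1695] F [ 0.4  0.1 -1.1] M [-0.03 -0.13 -0.02] w 0.0007 j [ -1.   24.7  91.6  -0.   63.6 -19. ]
t 10.84 U [-0.0204 -0.1102  0.2591] F [0.1 0.1 0.5] M [-0.01 -0.09 -0.01] w 0.0004 j [-17.5  25.1  75.2  -0.   79.7 -35.4]
```

View pics/w30.png

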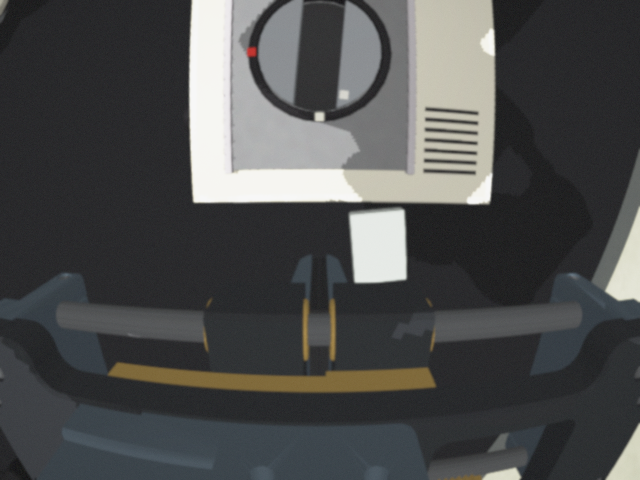

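View pics/w31.png

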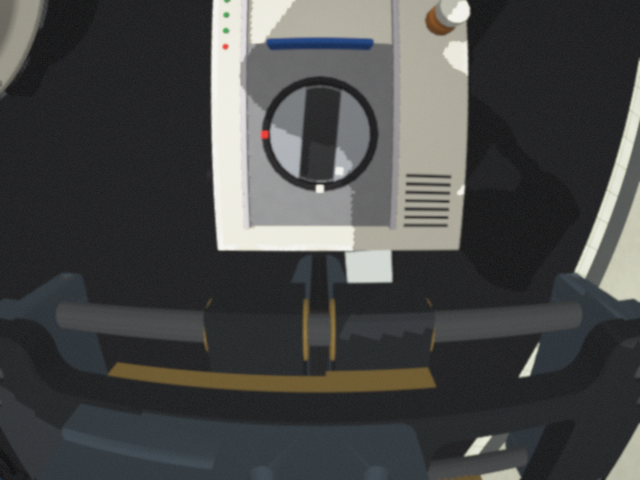

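View pics/t3.png

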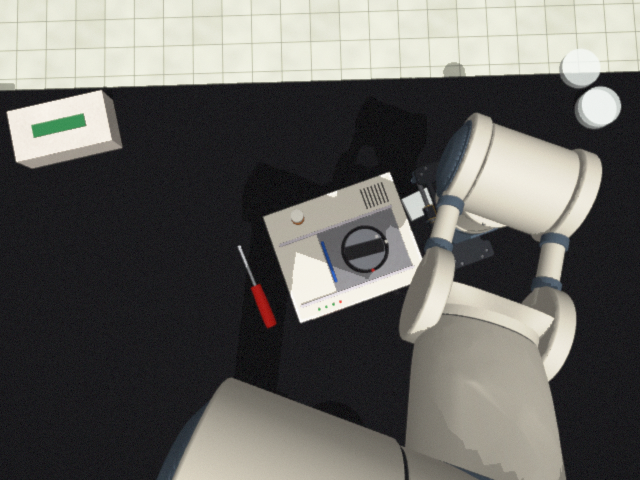

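In both wrist views the slot is tilted a few degrees, and the collar centre is near (320,133) in the second. The hatch looks shut. I'll enlarge to measure.

```bash
python3 - <<'E'
import cv2,numpy as np
for n,b in (("w31",(70,195,255,385)),):
    t=cv2.imread(f"pics/{n}.png")[b[0]:b[1],b[2]:b[3]]
    t=np.clip(t.astype(float)*1.5,0,255).astype('uint8')
    cv2.imwrite(f"pics/{n}c.png",cv2.resize(t,None,fx=4.5,fy=4.5,interpolation=cv2.INTER_CUBIC))
t=cv2.imread("pics/w30.png")[0:180,225:415];t=np.clip(t.astype(float)*1.5,0,255).astype('uint8')
cv2.imwrite("pics/w30c.png",cv2.resize(t,None,fx=3.3,fy=3.3,interpolation=cv2.INTER_CUBIC))
t=cv2.imread("pics/t3.png")[165:330,245:445]
cv2.imwrite("pics/t3c.png",cv2.resize(t,None,fx=3.6,fy=3.6,interpolation=cv2.INTER_CUBIC))
E
```

```text
(no output)
```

View pics/w31c.png

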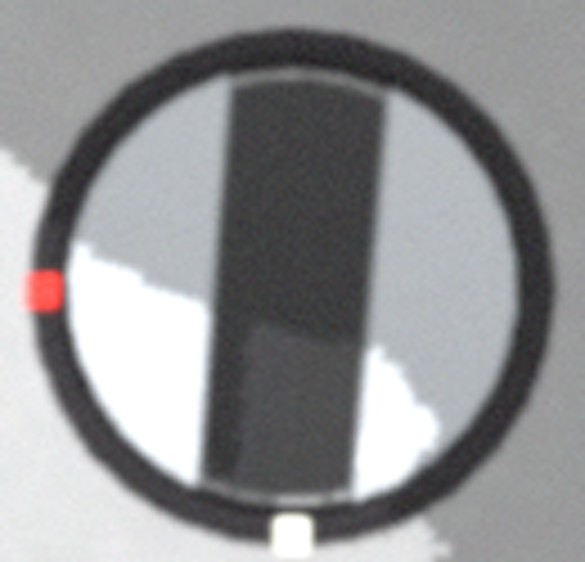

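View pics/w30c.png

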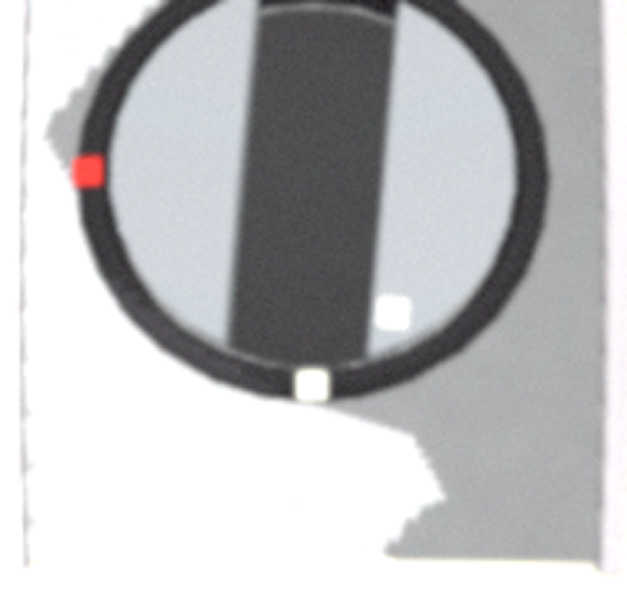

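View pics/t3c.png

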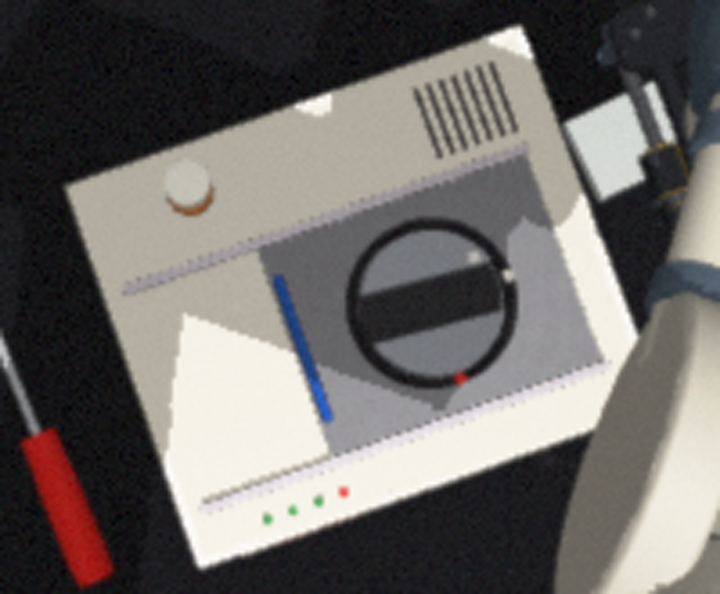

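```bash
python3 - <<'E'
from h import *
import pickle
cs=pickle.load(open("w3.pkl","rb"))
A=lambda u,v:(u/3.3+225-.35,v/3.3+0-.35); B=lambda u,v:(u/4.5+255-.39,v/4.5+70-.39)
def az(c,uv,z):
    o,d=wray(c,uv); return toU(o+d*(z-o[2])/d[2])
def tri2(a,b):
    M=[];r=[]
    for c,uv in ((cs[0],a),(cs[1],b)):
        o,d=wray(c,uv);d/=np.linalg.norm(d);Q=np.eye(3)-np.outer(d,d);M.append(Q);r.append(Q@o)
    return toU(np.linalg.lstsq(np.vstack(M),np.hstack(r),rcond=None)[0])
print("red",tri2(A(88,172),B(45,291)),"white",tri2(A(312,385),B(292,535)))
for nm,c,f,L,R,circ in (("w30",cs[0],A,[(259,30),(228,345)],[(396,30),(368,352)],[(79,172),(548,172),(313,400)]),("w31",cs[1],B,[(232,90),(197,480)],[(387,95),(353,495)],[(35,284),(553,284),(294,28),(294,540)])):
    l=[az(c,f(*p),.115) for p in L]; r=[az(c,f(*p),.115) for p in R]
    for e in(l,r):
        d=e[0]-e[1]; print(nm,"edge yaw",np.degrees(np.arctan2(-d[0],d[1])).round(2),e[0][:2].round(4),e[1][:2].round(4))
    print(nm,"circ",[az(c,f(*p),.114)[:2].round(4).tolist() for p in circ])
# deck front corners w31
print([az(cs[1],p,.09)[:2].round(4).tolist() for p in ((218,250),(459,250))],"want -.12/.12,-.145")
c=at("top",T((346+517)/2,(217+387)/2),.114);print("top collar",toU(c).round(4))
print("lip top mid",toU(at("top",T(303,349),.12)).round(4))
E
```

```text
red [-0.0665792  -0.03605386  0.11510333] white [-0.02017783 -0.08275134  0.11623612]
w30 edge yaw -5.08 [-0.0313 -0.0052] [-0.0374 -0.0742]
w30 edge yaw -4.76 [-0.0028 -0.005 ] [-0.0087 -0.0757]
w30 circ [[-0.0688, -0.0357], [0.029, -0.0355], [-0.02, -0.0858]]
w31 edge yaw -5.29 [-0.0313  0.0015] [-0.0382 -0.0723]
w31 edge yaw -4.54 [-0.0026  0.0006] [-0.0086 -0.0752]
w31 circ [[-0.0685, -0.0347], [0.0289, -0.0346], [-0.0198, 0.0135], [-0.0198, -0.0841]]
[[-0.1202, -0.1466], [0.1208, -0.1469]] want -.12/.12,-.145
top collar [-0.0198 -0.0343  0.114 ]
lip top mid [-0.0206  0.0452  0.12  ]
```

Both wrist views and the top view put the collar axis at unit (-0.020, -0.035), so the hatch is shut. The lock reads about 4.9°. Insert under a force guard.

```bash
python3 - <<'E'
from h import *
L=np.radians(4.9)
arm.move_l(W(-.02,-.035,.121),O(L),feed=.15); st()
for z in (.114,.110,.106,.103):
    arm.move_l(W(-.02,-.035,z),O(L),feed=.04); st()
    if abs(arm.current_force()[2])>10: print("STOP");break
E
```

```text
t 12.04 U [-0.0196 -0.0356  0.1216] F [-0.1  0.1  0.2] M [ 0.04 -0.15 -0.  ] w 0.0006 j [-11.3  30.6  89.7  -0.   59.6 -24.4]
t 12.37 U [-0.0201 -0.0351  0.1138] F [-0.2 -0.  -1.1] M [-0.06 -0.15 -0.  ] w 0.0007 j [-11.3  31.2  90.1   0.   58.7 -24.4]
t 12.62 U [-0.0201 -0.035   0.1098] F [ 0.7  0.1 -0. ] M [-0.05 -0.09  0.01] w 0.0005 j [-11.3  31.5  90.3   0.   58.2 -24.4]
t 12.87 U [-0.0202 -0.0349  0.1058] F [0.5 0.1 0.7] M [ 0.01 -0.13  0.01] w 0.0002 j [-11.3  31.8  90.5  -0.   57.7 -24.4]
t 13.12 U [-0.0201 -0.0349  0.1028] F [ 0.3 -0.4 -0.4] M [ 0.02 -0.11 -0.01] w 0.0002 j [-11.3  32.   90.7   0.   57.3 -24.4]
```

The fingers went in without contact. I'll spread them gently to find the slot walls, then ease off.

```bash
python3 - <<'E'
from h import *
for g in (.002,.004,.006,.009,.012):
    arm.grip(g); w=arm.current_width(); print(g,w); st()
    if w<g-.0012: break
E
```

```text
0.002 0.0018166761670783006
t 13.36 U [-0.0199 -0.035   0.1031] F [ 0.2  0.5 -0.2] M [-0.06 -0.12  0.02] w 0.0018 j [-11.3  32.   90.7   0.   57.3 -24.4]
0.004 0.00419092019728252
t 13.61 U [-0.02  -0.035  0.103] F [-0.3  0.6 -0.1] M [ 0.02 -0.12  0.02] w 0.0042 j [-11.3  32.   90.7  -0.   57.3 -24.4]
0.006 0.006055047943502115
t 13.86 U [-0.02  -0.035  0.103] F [ 0.5 -0.2 -0.6] M [-0.01 -0.13  0.04] w 0.0061 j [-11.3  32.   90.7   0.   57.3 -24.4]
0.009 0.009135993556425819
t 14.13 U [-0.02  -0.035  0.103] F [-0.  -0.5 -0.3] M [ 0.   -0.09  0.02] w 0.0091 j [-11.3  32.   90.7  -0.   57.3 -24.4]
0.012 0.010764706326310512
t 14.37 U [-0.0198 -0.035   0.103 ] F [ 1.4  0.9 -1.9] M [ 0.11 -0.46  0.1 ] w 0.0108 j [-11.3  32.   90.7   0.   57.3 -24.4]
```

```bash
python3 - <<'E'
from h import *
arm.grip(.0098); st()
q=np.array(arm.solve_ik(W(-.02,-.035,.103),O(np.radians(4.9))));q6=q[5]
for lk in (20,35,50,65,80,86,90,92,94,96,98,100):
    q[5]=q6+lk-4.9; arm.move_joints(q.tolist()); R=arm.current_tool_rot()
    m=arm.current_torque()[2]; a=np.degrees(YAW)+90-np.degrees(np.arctan2(R[1,0],R[0,0]))
    print(lk,round(a,2),"Mz",round(m,2),np.round(arm.current_force(),1),round(arm.current_t(),2))
    if abs(m)>1.5: break
st()
E
```

```text
t 14.61 U [-0.0202 -0.035   0.103 ] F [0.3 0.3 0. ] M [-0.06 -0.1  -0.05] w 0.0097 j [-11.3  32.   90.7  -0.   57.3 -24.4]
20 19.75 Mz 0.02 [-0.6  0.7  0.4] 14.97
35 34.6 Mz 0.03 [0.3 0.3 0.2] 15.34
50 49.55 Mz 0.01 [ 0.3 -0.2 -0.6] 15.71
65 64.53 Mz -0.01 [-0.6 -0.4 -0.7] 16.07
80 79.52 Mz -0.02 [-0.6  0.6  1.2] 16.44
86 85.59 Mz -0.03 [-0.6  1.4 -0.1] 16.69
90 89.68 Mz 0.05 [ 0.2  3.4 -0.4] 16.94
92 91.81 Mz 0.05 [-0.9  4.   1.1] 17.19
94 93.86 Mz 0.44 [ 0.9  5.5 -1. ] 17.44
96 95.82 Mz 1.08 [ 3.5  6.2 -1.2] 17.69
98 97.81 Mz 1.27 [ 1.4  6.7 -0.9] 17.94
100 99.81 Mz 1.21 [ 1.7  7.1 -0.7] 18.19
t 18.19 U [-0.0197 -0.0348  0.1031] F [ 1.7  7.1 -0.7] M [ 1.15 -0.2   1.21] w 0.0077 j [-11.3  32.   90.7   0.   57.3  70.5]
```

The torque rose to 1.2 N m from about 94°, and the fingers were squeezed, so this is the stop. I'll back off to neutral, close, lift out and check.

```bash
python3 - <<'E'
from h import *
import pickle
q=np.array(arm.current_joint_positions()); q[5]-=8.5; arm.move_joints(q.tolist()); st()
arm.grip(.003); st()
p=W(-.02,-.035,.16); arm.move_l(p,feed=.08); st()
# back over -y side, tool at unlocked yaw, for the same view as before
arm.move_to(W(-.02,-.11,.26),O()); arm.sleep(.1)
pickle.dump(arm.get_calibration("wrist"),open("w4.pkl","wb")); snap("wrist","pics/w4.png"); st()
arm.move_l(W(-.02,-.17,.20),feed=.25);snap("top","pics/t4.png");snap("scene","pics/s4.png");st()
t=cv2.imread("pics/w4.png")[70:195,255:385];t=np.clip(t.astype(float)*1.5,0,255).astype('uint8')
cv2.imwrite("pics/w4c.png",cv2.resize(t,None,fx=4.5,fy=4.5,interpolation=cv2.INTER_CUBIC))
t=cv2.imread("pics/t4.png")[165:330,245:445]
cv2.imwrite("pics/t4c.png",cv2.resize(t,None,fx=3.6,fy=3.6,interpolation=cv2.INTER_CUBIC))
E
```

```text
t 18.47 U [-0.0196 -0.035   0.1031] F [0.8 2.4 0.5] M [ 0.4  -0.15  0.02] w 0.0098 j [-11.3  32.   90.6   0.   57.3  62.1]
t 18.81 U [-0.0197 -0.0349  0.103 ] F [-0.3  0.9  0. ] M [ 0.05 -0.02 -0.03] w 0.0034 j [-11.3  32.   90.7   0.   57.3  62.1]
t 19.67 U [-0.0203 -0.0349  0.1596] F [-0.7 -0.6  0.5] M [-0.    0.01  0.04] w 0.0029 j [-11.3  27.9  87.5   0.   64.6  62. ]
t 21.38 U [-0.0201 -0.1098  0.2597] F [-0.1  0.4  0.5] M [-0.05 -0.12 -0.01] w 0.0031 j [-17.4  25.1  75.2   0.   79.7 -35.4]
t 21.97 U [-0.0196 -0.1697  0.2008] F [ 0.1 -0.5 -0.5] M [-0.02 -0.15 -0.01] w 0.0033 j [-21.7  30.6  75.    0.   74.3 -39.8]
```

View pics/w4c.png

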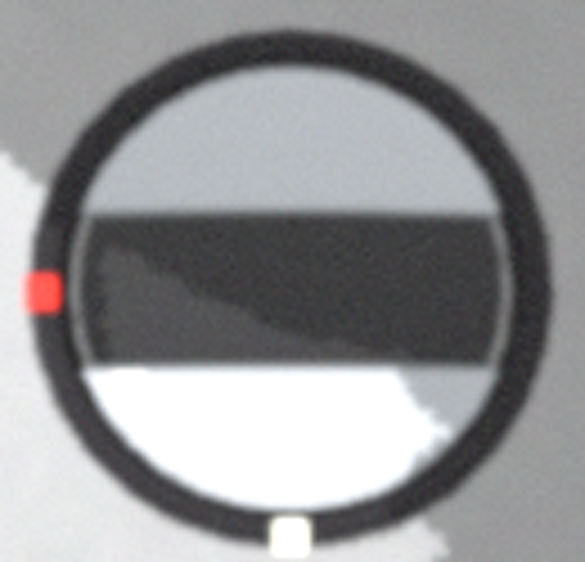

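View pics/t4c.png

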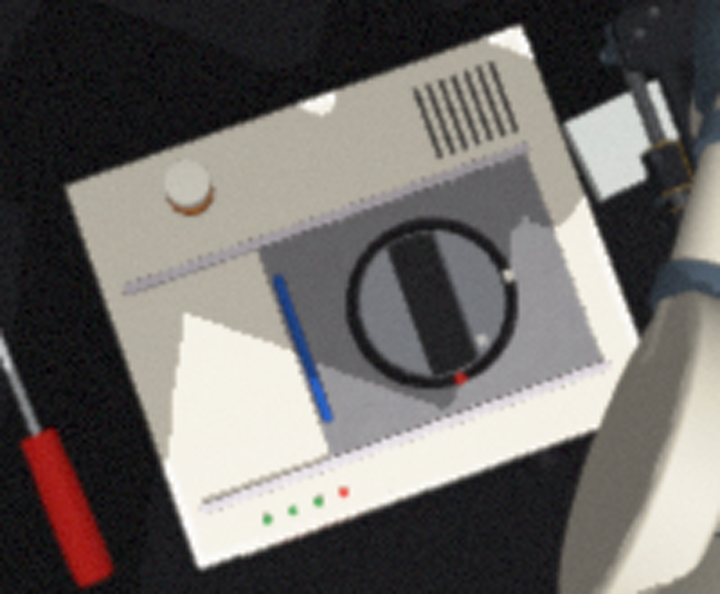

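The slot now lies along the unit's x. Its edges run from (95,214) to (495,214) and from (88,366) to (490,366) in the crop. The hatch, vial, gridbox and driver are unchanged. One numeric check before I hand in.

```bash
python3 - <<'E'
from h import *
import pickle
c=pickle.load(open("w4.pkl","rb"));B=lambda u,v:(u/4.5+255-.39,v/4.5+70-.39)
def az(uv,z):
    o,d=wray(c,uv); return toU(o+d*(z-o[2])/d[2])
for a,b in (((95,214),(495,214)),((88,366),(490,366))):
    d=az(B(*b),.115)-az(B(*a),.115); print("slot vs unit x",np.degrees(np.arctan2(d[1],d[0])).round(2))
print(az(B(293,284),.114).round(4))
arm.sign_off()
E
```

```text
slot vs unit x 0.02
slot vs unit x -0.02
[-0.0197 -0.035   0.114 ]
the job is handed in; nothing more can be done
```

The hatch is fully shut and its fastener is turned to the locked stop. I handed the job in at about 22 s with the arm clear of everything.

- **Hatch:** I pushed the blue lip with the closed fingertips until the force rose to about 26 N against the hard stop. In the last wrist picture the collar axis is at unit (-0.020, -0.035), which matches the shut position.
- **Fastener:** I set the fingertips in the slot, spread them close to the walls, and turned clockwise until the torque reached about 1.2 N m and stayed there. The slot then measured within 0.1° of the unit's x, so it is locked.
- **Other objects:** The vial, grid box and screwdriver look unmoved in the final top view; I compared them by eye and did not measure them.

The closed-hatch contact came about 1.6 mm earlier than I predicted, probably because the fingertips are tapered. The later pictures agreed that the hatch is shut, to within about 1 mm. No check failed.

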